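# Clip a tube into the drilling jig and balance its guide flap

## Task

Take the thick cream tube from the stand and push it down past the two sprung jaws of the drilling jig until it lies fully home in both forks, about centred, with the jaws sprung back over it, and let go of it. Then take the bar of the jig's metal flap, swing the flap up gently to its balance point, standing plumb upright, and finish holding it there by the bar so that I can sight through the guide bush: keep your grip on it and do not let the flap drop back or go over onto the tube. Leave the other things on the bench where they are.

Things in the scene. Friction and masses are not known exactly. Their poses are not given: they have to be found in the camera images.
- tube_center (a point): Centre of the cream plastic tube, a rigid round rod 20 mm in diameter, 180 mm long, about 50 g; x axis along its length. It starts level in one of the two V grooves of the wooden stand, on V blocks (16 mm wide) 55 mm either side of its middle, its centre 54 mm above the table; the space around its middle is free down to 12 mm above the table.
- dowel_center (a point): Centre of the wooden dowel lying in the other groove of the stand, parallel to the tube and 80 mm from it: 12 mm in diameter, 180 mm long, centre 48 mm up. Not used; leave it. The tube and the dowel may lie in either groove.
- stand: Wooden stock stand fixed to the table, footprint 150 x 150 mm, 12 mm thick with V blocks up to 60 mm high; origin under its middle at table height, its x axis along the grooves, which lie at y = +40 and -40 mm.
- jig: Drilling jig fixed to the table: plywood base 170 mm (its x) by 280 mm (its y, from -145 to +135), 12 mm thick. Origin at table height, straight below the middle of the flap's hinge. Its x axis runs along the hinge and along the clip; its +y axis points from the hinge towards the side on which the flap rests; the clip is on the -y side.
- clip_seat (a point): Centre of the tube when fully home: 95 mm from the hinge on the jig's -y side, 62 mm above the table; the tube lies along x (jig's axes), either way round. The clip is two steel forks 14 mm thick at x = -50 and +50 mm, free between them. Slots 24 mm wide at the seat, 32 mm (wider towards -y) above, with rounded lips; tops 41 mm above this point. The tube enters straight down.
- jaw_a (a joint): Sprung jaw of the fork on the jig's -x side: a steel tongue 5 mm thick, 15 mm long, hinged 15 mm to the -y side of the seat and 24 mm above it. At 0 it juts level across half the slot; it swings down (to about 1.5) as the tube is pushed past with roughly 2 to 5 N, then springs back to 0 above the tube.
- jaw_b (a joint): The same for the fork on the jig's +x side.
- flap_hinge (a point): Middle of the hinge of the flap, 60 mm above the table; axes as the jig's, the hinge line is its x axis.
- flap_bar (a point): Centre of the steel bar at the flap's free end, 150 mm from the hinge line: 14 mm thick, parallel to the hinge, 94 mm free between its arms, with an open window 48 mm long between bar and plate, so fingers can pinch across it from above. It can turn between the fingers as the flap swings. At rest 136 mm from the hinge to the jig's +y, 123 mm up; with the flap upright 210 mm up.
- flap (a joint): Swing of the aluminium flap (plate 110 mm wide, 8 mm thick, brass bush, about 0.4 kg, free hinge). 0: at rest on a rubber block, sloping up from the hinge at 25 degrees on the jig's +y side; grows as it is lifted. At 1.134 rad it is plumb upright, its balance point: below that it falls back, beyond it falls over towards the clip (stop at 2.18).
- tape: Tape measure, black, 62 x 30 x 58 mm, standing by the jig; leave it. Origin under its middle.
- screwdriver: Screwdriver 170 mm long lying by the jig; leave it.
- wrench: Wrench 150 mm long lying by the stand; leave it.
- offcut: Short cream offcut, 20 mm in diameter, 45 mm high, standing by the stand; leave it.
- holder: White ceramic block with four holes, 85 x 85 x 40 mm; leave it.
- torch: Small hand torch standing on its round foot, 180 mm high; leave it.
- pot: Lidded pot, 66 mm in diameter, 75 mm high; leave it.
Things that resemble listed ones, but are neither listed nor needed, are in the scene too. Leave any green or purple look-alike of the part that bears tube_center alone.

How it is judged:
On the way, in this order (a step that is already met when the one before it is completed fails the run):
1. the tube is fully home in both forks, jaws sprung back over it, released, while the flap is still down (z of tube_center in the frame of clip_seat between -0.006 and 0.004 m and y of tube_center in the frame of clip_seat between -0.005 and 0.005 m and x of tube_center in the frame of clip_seat between -0.03 and 0.03 m and angle between the x axis of tube_center and the x axis of clip_seat, either way round below 0.08 rad and value of joint each of jaw_a, jaw_b below 0.25 rad and contact force between tube and the fingers below 0.2 N and value of joint flap below 0.3 rad), for 0.2 s.
2. the flap is swung up to upright (within 0.09 rad) with the fingers on it (value of joint flap between 1.044 and 1.224 rad and contact force between the fingers and flap above 1 N), for 0.2 s.
At the end, for the whole second after the job is handed in: Flap still, within 0.09 rad of upright (joint 1.134), gripped with over 1 N, clear of the tube; tube untouched by the fingers, within 5 mm across, -6 to +4 mm in height, 30 mm along and 0.08 rad of the seat; both jaws below 0.25 rad (all of step 2 and z of tube_center in the frame of clip_seat between -0.006 and 0.004 m and y of tube_center in the frame of clip_seat between -0.005 and 0.005 m and x of tube_center in the frame of clip_seat between -0.03 and 0.03 m and angle between the x axis of tube_center and the x axis of clip_seat, either way round below 0.08 rad and value of joint each of jaw_a, jaw_b below 0.25 rad and velocity of joint flap between -0.1 and 0.1 rad/s and contact force between flap and tube below 0.2 N and contact force between tube and the fingers below 0.2 N); the arm keeps its last pose, push and grip.
It fails at once if the flap goes over past its balance point (more than 0.5 rad beyond upright) (value of joint flap above 1.634 rad).
It fails at once if the flap is let drop or flung (faster than 4 rad/s) (velocity of joint flap above 4 rad/s or velocity of joint flap below -4 rad/s).
It fails at once if another loose thing on the bench is moved more than 30 mm (distance of any of dowel_center, tape, screwdriver, wrench, offcut, holder, torch, pot from where it was at the start of the episode above 0.03 m).
It also fails if it takes over 64 s, if anything falls off the work surface, if the arm or the gripper's body presses on something with over 40 N, if the wrist force passes 120 N, or if a joint passes its speed limit or range.

## Robot

A 6-joint arm with a two-finger parallel gripper is mounted at the origin on the work surface. World frame = base frame: x ahead of the robot, y to its left, z up, the work surface at z = 0. Lengths are in m, angles in rad, forces in N, time in s.
With the tool pointing down it reaches from about 0.35 to 0.975 m from the base axis. Payload 4.9 kg.
Tool frame: the origin (TCP) lies at the very end of the fingers, on their centre line; the grasp point (between the pads) lies 19 mm behind it; z points along the fingers, y is the line along which they close (so a half turn about z gives the same grasp; the last joint's range is limited). The gripper opens to 85 mm and grips with 20 to 120 N. Pads are 22 mm wide; open, the fingers measure 114 mm over their backs; the gripper's body (76 mm by 85 mm) begins 54 mm behind the grasp point. The pads swing forward as they close: fully open they stand 13 mm farther back than shut.
Start: joints at [1.019, 0.053, 1.613, -0, 1.476, -0.119], TCP at [0.262, 0.567, 0.231] pointing down, gripper open.
Joint ranges: [-3.01, 3.01], [-1.01, 2.22], [0.06, 2.58], [-1.02, 4.17], [0.09, 2.62], [-3.14, 3.14]. Speed limits (rad/s): [2.57, 2.57, 3.14, 3.14, 3.14, 3.14].

## Interface

Orientations are given as a rotation vector (axis times angle).
In Python, from station import ctrl, imaging gives the robot as it stands.
- The arm moves only by the tool play_rows, never from a script. Its argument "series" is a list of rows, each a list of 3 entries, a list of its own where there are three numbers: the opening, from 0 (shut) to 1 (fully open), then the shift along the tool's x, y, z each as a share of 0.05 m, from -1 to 1, then the turn, a rotation vector about the tool's x, y, z each as a share of 8 degrees, from -1 to 1. In form: [[grip, [dx, dy, dz], [ax, ay, az]], ...]. A call has 1 to 8 rows; each row shifts and turns the commanded pose from where the row before left it, along the tool's axes as they then stand; what a row does not reach is not made up. A row lasts 1/8 s, in which the tool goes at most 62.5 mm and 10.7 degrees, less where a joint would pass 70% of its speed; a pose out of reach is approached as far as the arm can. A call with a number of a shift or a turn outside -1 to 1 is refused whole. A call with a gripper value outside its range is refused whole. The fingers move at their own pace and stop on an object; "force" is the grip in N (left out, the last holds). Time passes only in rows, so rows that do not move let the fingers close. It gives the time, the measured TCP pose, the force, the opening and the grip force at its end, in the units of the state.
- ctrl.get_obs(): the state, without advancing time (a new reading comes with each control period).
- imaging.get_image(name): name is "side" or "top"; returns a dict with "color" (420x560x3 uint8, blue, green, red), "fx", "fy", "cx", "cy" (pixels), "extrinsics" (4x4, takes a point from world to camera coordinates). Camera axes: x right, y down, z forward; pixel columns grow to the right and rows downward; lengths in m; the calibration is good to about 2 mm. A picture is of the moment at which its call begins. There is no depth.
- ctrl.finish_job(): hands the job in; it is judged then, once.
The state is a dict: "t": time; "q": joint angles; "dq": joint speeds; "effort": joint torques, N m; "tool_pos": TCP position; "tool_rot": TCP orientation; "contact_force": force on the tool from outside, world axes, zero at the start; "wrist_torque": the same for the moment, N m; "opening": finger opening in m; "grip_force": force on a finger pad.
Only numpy, scipy, OpenCV 4.12 (cv2) and the standard library are available. Lean on these libraries where they do the work, as an engineer would, in place of code of your own. Each camera call takes 0.05 s, during which the arm holds its last target. There are 200 camera calls.

## Working session

There is one attempt and no reset: what is moved stays moved. The work goes in short steps, Python scripts to look and compute and a tool call to move; the robot and the scene stay as the last step left them, time stands still between calls to the robot, and variables do not carry over. Pictures are saved under pics/ and viewed, at most 10 in all, crops included, and the job is handed in when it is done.

Besides the shell and the picture viewer there is one more tool, called after "Request:" by a JSON object that holds its "op" and its "data", one argument or row to a line. play_rows: Moves the arm, as the interface text tells. Shift numbers are shares of 0.05 m and turn numbers shares of 8 degrees, none past 1 either way. Its arguments: {"type":"object","properties":{"series":{"type":"array"},"force":{"type":"number"}},"required":["series"]}

```bash
mkdir -p pics; ls; cat > h.py <<'E'
import numpy as np, cv2
from station import ctrl, imaging
from scipy.spatial.transform import Rotation as R
def ray(im,u,v):
    E=im["extrinsics"];Rm=E[:3,:3];c=-Rm.T@E[:3,3]
    d=Rm.T@np.array([(u-im["cx"])/im["fx"],(v-im["cy"])/im["fy"],1]);return c,d
def onz(im,u,v,z):
    c,d=ray(im,u,v);return c+d*(z-c[2])/d[2]
def proj(im,p):
    E=im["extrinsics"];q=E[:3,:3]@np.array(p)+E[:3,3];return np.array([im["fx"]*q[0]/q[2]+im["cx"],im["fy"]*q[1]/q[2]+im["cy"]])
def tool(dw):
    "world shift -> tool shares"
    o=ctrl.get_obs();return R.from_rotvec(o["tool_rot"]).inv().apply(dw)/0.05
E
python3 - <<'E'
from h import *
import pickle
for n in("top","side"):
    im=imaging.get_image(n);cv2.imwrite(f"pics/{n}0.png",im["color"]);pickle.dump(im,open(n+"0.pkl","wb"))
    print(n,np.round(ray(im,280,210),3),im["fx"])
o=ctrl.get_obs();print(o)
E
```

```text
pics
top [[ 0.442  0.084  1.196]
 [ 0.066 -0.005 -0.998]] 382.92726986851244
side [[ 0.284 -0.882  0.88 ]
 [ 0.194  0.758 -0.623]] 466.72675717480746
{'t': 0.1, 'q': array([ 1.01898478e+00,  5.32949394e-02,  1.61417527e+00,  9.65191327e-06,
        1.47598158e+00, -1.19017995e-01]), 'dq': array([-0.00071026, -0.00069467, -0.00639927,  0.00046476,  0.00162011,
       -0.00099981]), 'effort': array([ 1.89909956e-04, -3.94903636e+01, -3.71361780e+01, -1.06981017e-04,
        3.90465197e-03, -8.59239123e-06]), 'tool_pos': array([0.26183881, 0.56688469, 0.23017231]), 'tool_rot': array([-6.74404949e-01, -3.06771465e+00,  2.75207489e-03]), 'contact_force': array([-0.9415434 , -0.65619993, -0.21949463]), 'wrist_torque': array([-0.0112968 , -0.04646234,  0.01227462]), 'grip_force': 0.0, 'opening': 0.0855913714536978}
```

View pics/top0.png

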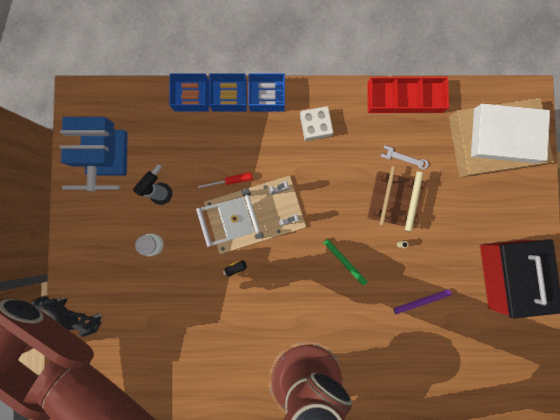

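View pics/side0.png

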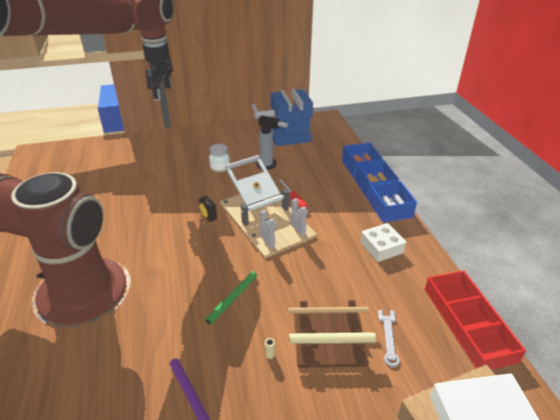

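Candidates for the tube are all in the top view: the thick cream rod at (414,201), the thin tan dowel at (388,196), the short offcut at (403,244), green at (345,262) and purple at (423,301). The cream rod in the stand groove fits. The jig's flap bar is at (206,225) and its forks are near (280,187) and (290,218). I'll confirm this in an enlarged crop and measure.

```bash
python3 - <<'E'
from h import *
import pickle
t=pickle.load(open("top0.pkl","rb"));s=pickle.load(open("side0.pkl","rb"))
a=cv2.resize(t["color"][165:260,190:310],None,fx=5,fy=5,interpolation=cv2.INTER_CUBIC)[:, :]
b=cv2.resize(t["color"][165:260,365:435],None,fx=2.8,fy=5)
b=cv2.resize(t["color"][160:255,365:433],(200,280),interpolation=cv2.INTER_CUBIC)
c=np.zeros((475,800,3),np.uint8);c[:,:600]=a[:475];c[:280,600:]=b
cv2.imwrite("pics/crop1.png",c)
# tube mask
for n,im,roi in(("top",t,(160,240,365,440)),("side",s,(325,352,285,380))):
    y0,y1,x0,x1=roi;hsv=cv2.cvtColor(im["color"],cv2.COLOR_BGR2HSV)
    m=((hsv[...,2]>185)&(hsv[...,1]>40)&(hsv[...,1]<140)).astype(np.uint8)
    k=np.zeros_like(m);k[y0:y1,x0:x1]=m[y0:y1,x0:x1]
    cs,_=cv2.findContours(k,0,2)
    for q in sorted(cs,key=cv2.contourArea)[-2:]:
        r=cv2.minAreaRect(q);print(n,cv2.contourArea(q),r);bx=cv2.boxPoints(r)
        e=sorted([(np.linalg.norm(bx[i]-bx[(i+1)%4]),tuple((bx[i]+bx[(i+1)%4])/2)) for i in range(4)])[:2]
        P=[onz(im,*x[1],0.054) for x in e];print(np.round(P,4),np.round((P[0]+P[1])/2,4),np.linalg.norm(P[0]-P[1]),np.degrees(np.arctan2(*(P[0]-P[1])[1::-1])))
E
```

```text
top 65.0 ((386.5827331542969, 195.51710510253906), (2.161126136779785, 58.45171356201172), 11.689370155334473)
[[ 0.4746 -0.2217  0.054 ]
 [ 0.647  -0.2606  0.054 ]] [ 0.5608 -0.2411  0.054 ] 0.17679020404243317 167.2955297516516
top 281.0 ((413.01922607421875, 200.4038543701172), (5.687368392944336, 60.01153564453125), 11.309932708740234)
[[ 0.4575 -0.3004  0.054 ]
 [ 0.6346 -0.34    0.054 ]] [ 0.546  -0.3202  0.054 ] 0.18142119416189043 167.41756947835887
side 14.5 ((374.5, 350.0), (2.0, 9.0), 90.0)
[[ 0.6089 -0.3708  0.054 ]
 [ 0.6269 -0.3751  0.054 ]] [ 0.6179 -0.373   0.054 ] 0.01855302436899434 166.44474253555822
side 1031.5 ((332.0, 338.0), (26.0, 94.0), 90.0)
[[ 0.446  -0.3012  0.054 ]
 [ 0.6388 -0.3477  0.054 ]] [ 0.5424 -0.3244  0.054 ] 0.19837864138402114 166.4478539262594
```

View pics/crop1.png

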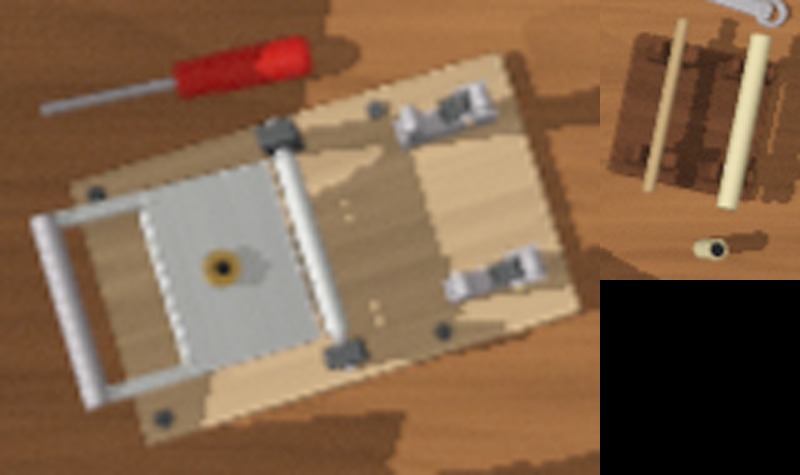

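```bash
cat >> h.py <<'E'
def fit2(P,Q):
    "rigid 2D: Q=rot(a)P+t"
    P=np.array(P);Q=np.array(Q);p=P-P.mean(0);q=Q-Q.mean(0)
    a=np.arctan2((p[:,0]*q[:,1]-p[:,1]*q[:,0]).sum(),(p*q).sum());c,s=np.cos(a),np.sin(a);M=np.array([[c,-s],[s,c]])
    return a,Q.mean(0)-M@P.mean(0),M
E
python3 - <<'E'
from h import *
import pickle
t=pickle.load(open("top0.pkl","rb"));s=pickle.load(open("side0.pkl","rb"))
L=[((502,55),(85,-145),12),((580,308),(-85,-145),12),((148,445),(-85,135),12),((70,185),(85,135),12),((40,217),(54,136),123),((95,405),(-54,136),123)]
Q=[onz(t,190+(u+.5)/5-.5,165+(v+.5)/5-.5,z/1e3)[:2] for (u,v),_,z in L]
P=[np.array(p)/1e3 for _,p,_ in L]
a,o,M=fit2(P,Q);print(np.degrees(a),o);print(np.round(np.array([M@p+o for p in P])-Q,4))
for n,p,z in(("seat",(0,-.095),.062),("bar",(0,.136),.123),("barup",(0,0),.210)):
    w=np.r_[M@np.array(p)+o,z];print(n,np.round(w,4),proj(t,w),proj(s,w))
for x in(-50,50):
    w=np.r_[M@np.array((x/1e3,-.095))+o,.103];u=proj(t,w);print("forktop",(u-[190,165])*5+2, proj(s,w))
print(R.from_rotvec(ctrl.get_obs()["tool_rot"]).as_matrix().round(3))
E
```

```text
17.037792357862354 [0.50584224 0.16260971]
[[ 0.0022  0.0016]
 [-0.0026 -0.0004]
 [-0.0008  0.0011]
 [ 0.0012  0.0012]
 [-0.0009 -0.0019]
 [ 0.001  -0.0016]]
seat [0.5337 0.0718 0.062 ] [282.35423462 204.28997748] [281.96882451 219.10542613]
bar [0.466  0.2926 0.123 ] [203.70536399 226.73070631] [242.18490524 161.03713748]
barup [0.5058 0.1626 0.21  ] [247.77808317 210.46297276] [264.1421527  157.19230952]
forktop [490.33565827 276.0651763 ] [265.9591043  213.30785256]
forktop [438.87859344 109.75632732] [297.7614516  201.61017882]
[[-0.908  0.419 -0.001]
 [ 0.419  0.908 -0.002]
 [ 0.    -0.002 -1.   ]]
```

Request:
{"op": "play_rows", "data": {
  "series": [
    [1,[0,0,0],[0,0,-0.76]],
    [1,[0,0,0],[0,0,-0.76]],
    [1,[-0.55,-0.95,0],[0,0,0]],
    [1,[-0.55,-0.95,0],[0,0,0]],
    [1,[-0.55,-0.95,0],[0,0,0]],
    [1,[-0.55,-0.95,0],[0,0,0]],
    [1,[-0.55,-0.95,0],[0,0,0]],
    [1,[-0.55,-0.95,0],[0,0,0]]
  ],
  "force": 60
}}

```text
t: 1.1
tool_pos: [0.3607, 0.2514, 0.2309]
tool_rot: [-0.345, -3.122, 0.0]
contact_force: [0.5, -0.0, 0.4]
opening: 0.0854
grip_force: 0.0
```

Request:
{"op": "play_rows", "data": {
  "series": [
    [1,[-0.55,-0.95,0],[0,0,0]],
    [1,[-0.55,-0.95,0],[0,0,0]],
    [1,[-0.55,-0.95,0],[0,0,0]],
    [1,[-0.55,-0.95,0],[0,0,0]],
    [1,[-0.55,-0.95,0],[0,0,0]],
    [1,[-0.55,-0.95,0],[0,0,0]],
    [1,[-0.55,-0.95,0],[0,0,0]],
    [1,[0,0,0],[0,0,0]]
  ]
}}

```text
t: 2.1
tool_pos: [0.4759, -0.1162, 0.2306]
tool_rot: [-0.353, -3.12, 0.0]
contact_force: [-0.4, 0.3, 0.3]
opening: 0.0854
grip_force: 0.0
```

```bash
cat >> h.py <<'E'
def st():
    o=ctrl.get_obs();M=R.from_rotvec(o["tool_rot"]).as_matrix()
    print("t",round(o["t"],2),"pos",o["tool_pos"].round(4),"yang",np.degrees(np.arctan2(M[1,1],M[0,1])).round(2),"z",M[:,2].round(3),"F",o["contact_force"].round(1),"open",round(o["opening"],4),"g",round(o["grip_force"],1));return o
E
python3 - <<'E'
from h import *
o=st();print(tool(np.array([.546,-.320,.054])-o["tool_pos"]))
E
```

```text
t 2.1 pos [ 0.4759 -0.1162  0.2306] yang 77.08 z [-0.001  0.    -1.   ] F [-0.4  0.3  0.3] open 0.0854 g 0.0
[-2.28265184 -3.65835413  3.52986869]
```

Request:
{"op": "play_rows", "data": {
  "series": [
    [1,[-0.57,-0.915,0],[0,0,0]],
    [1,[-0.57,-0.915,0],[0,0,0]],
    [1,[-0.57,-0.915,0],[0,0,0]],
    [1,[-0.57,-0.915,0],[0,0,0]],
    [1,[0,0,0.9],[0,0,0]],
    [1,[0,0,0.9],[0,0,0]],
    [1,[0,0,0],[0,0,0]]
  ]
}}

```text
t: 2.98
tool_pos: [0.5444, -0.3138, 0.1359]
tool_rot: [-0.343, -3.114, -0.009]
contact_force: [-1.1, 0.4, 0.3]
opening: 0.0854
grip_force: 0.0
```

```bash
python3 - <<'E'
from h import *
o=st();print(tool(np.array([.546,-.320,.035])-o["tool_pos"]))
t=imaging.get_image("top");s=imaging.get_image("side")
a=cv2.resize(t["color"][150:250,365:465],(400,400),interpolation=2);b=cv2.resize(s["color"][260:380,270:390],(400,400),interpolation=2)
cv2.imwrite("pics/c2.png",np.hstack([a,b]))
print(proj(t,o["tool_pos"]),proj(s,o["tool_pos"]))
E
```

```text
t 2.98 pos [ 0.5444 -0.3138  0.1359] yang 77.41 z [-0.008  0.007 -1.   ] F [-1.1  0.4  0.3] open 0.0854 g 0.0
[-0.07833575 -0.12331657  2.01668794]
[421.09556753 198.17882986] [334.28317192 308.6884499 ]
```

View pics/c2.png

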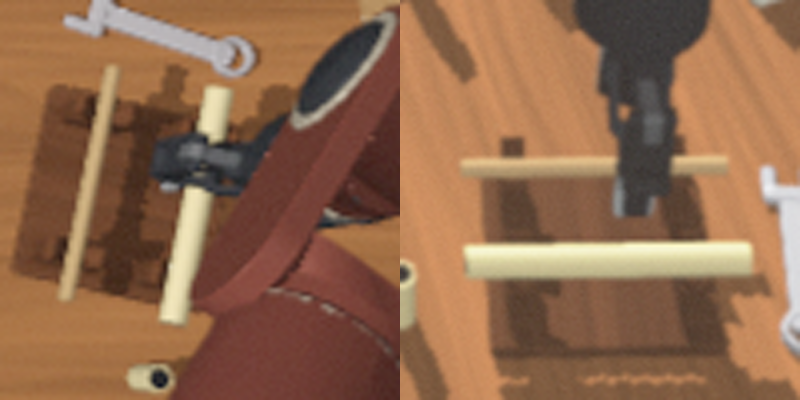

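The crop shows the thick cream rod under the gripper, at about (195,200) in the left panel, with the thin dowel beside it at (90,180). I'll descend next.

Request:
{"op": "play_rows", "data": {
  "series": [
    [1,[0,0,0.6],[0,0,0]],
    [1,[0,0,0.6],[0,0,0]],
    [1,[0,0,0],[0,0,0]],
    [1,[0,0,0],[0,0,0]]
  ]
}}

```text
t: 3.58
tool_pos: [0.5486, -0.3178, 0.0845]
tool_rot: [0.345, 3.119, -0.004]
contact_force: [0.9, 0.1, -0.2]
opening: 0.0848
grip_force: 0.0
```

```bash
python3 - <<'E'
from h import *
o=st();print(tool(np.array([.546,-.320,.035])-o["tool_pos"]))
E
```

```text
t 3.58 pos [ 0.5486 -0.3178  0.0845] yang 77.38 z [ 0.004 -0.003 -1.   ] F [ 0.9  0.1 -0.2] open 0.0848 g 0.0
[ 0.04579814 -0.05347627  0.98978578]
```

Request:
{"op": "play_rows", "data": {
  "series": [
    [1,[0,-0.04,0.5],[0,0,0]],
    [1,[0,0,0.48],[0,0,0]],
    [1,[0,0,0],[0,0,0]],
    [0.5,[0,0,0],[0,0,0]],
    [0,[0,0,0],[0,0,0]],
    [0,[0,0,0],[0,0,0]],
    [0,[0,0,0],[0,0,0]],
    [0,[0,0,0],[0,0,0]]
  ]
}}

```text
t: 4.58
tool_pos: [0.5467, -0.3222, 0.0343]
tool_rot: [0.345, 3.121, -0.01]
contact_force: [-4.0, -7.3, 3.1]
opening: 0.0179
grip_force: 58.5
```

```bash
python3 - <<'E'
from h import *
o=st()
E
```

```text
t 4.58 pos [ 0.5467 -0.3222  0.0343] yang 77.38 z [ 0.001 -0.007 -1.   ] F [-4.  -7.3  3.1] open 0.0179 g 58.5
```

Request:
{"op": "play_rows", "data": {
  "series": [
    [0,[0,0,-0.5],[0,0,0]],
    [0,[0,0,-0.9],[0,0,0]],
    [0,[0,0,-0.9],[0,0,0]],
    [0,[0,0,-0.5],[0,0,-0.93]],
    [0,[0,0,0],[0,0,-0.93]],
    [0,[0,0,0],[0,0,-0.93]],
    [0,[0,0,0],[0,0,-0.92]],
    [0,[0,0,0],[0,0,0]]
  ]
}}

```text
t: 5.58
tool_pos: [0.5465, -0.3188, 0.1723]
tool_rot: [0.463, -3.107, -0.0]
contact_force: [-0.2, -1.5, -0.7]
opening: 0.0184
grip_force: 58.6
```

```bash
python3 - <<'E'
from h import *
o=st();print(tool(np.array([.5337,.0718,.150])-o["tool_pos"]))
E
```

```text
t 5.58 pos [ 0.5465 -0.3188  0.1723] yang 106.96 z [-0.  0. -1.] F [-0.2 -1.5 -0.7] open 0.0184 g 58.6
[-2.0325313   7.54666654  0.4469999 ]
```

Request:
{"op": "play_rows", "data": {
  "series": [
    [0,[-0.25,0.94,0],[0,0,0]],
    [0,[-0.25,0.94,0],[0,0,0]],
    [0,[-0.25,0.94,0],[0,0,0]],
    [0,[-0.25,0.94,0],[0,0,0]],
    [0,[-0.25,0.94,0],[0,0,0]],
    [0,[-0.25,0.94,0],[0,0,0]],
    [0,[-0.25,0.94,0],[0,0,0]],
    [0,[-0.28,0.97,0.4],[0,0,0]]
  ]
}}

```text
t: 6.58
tool_pos: [0.5343, 0.0733, 0.1544]
tool_rot: [-0.461, 3.103, -0.001]
contact_force: [0.4, -0.4, -0.1]
opening: 0.0184
grip_force: 58.7
```

Request:
{"op": "play_rows", "data": {
  "series": [
    [0,[0,0,0.4],[0,0,0]],
    [0,[0,0,0],[0,0,0]],
    [0,[0,0,0],[0,0,0]]
  ]
}}

```text
t: 6.95
tool_pos: [0.5334, 0.0707, 0.1328]
tool_rot: [-0.462, 3.107, -0.001]
contact_force: [-0.1, 1.1, 0.1]
opening: 0.0183
grip_force: 58.8
```

```bash
python3 - <<'E'
from h import *
o=st();print(tool(np.array([.5337,.0718,.120])-o["tool_pos"]))
t=imaging.get_image("top");s=imaging.get_image("side")
a=cv2.resize(t["color"][160:260,220:320],(400,400),interpolation=2);b=cv2.resize(s["color"][160:260,230:330],(400,400),interpolation=2)
cv2.imwrite("pics/c3.png",np.hstack([a,b]))
g=o["tool_pos"]+[0,0,.019]
print(proj(t,g),proj(s,g))
# tube mask in both views
for n,im in(("top",t),("side",s)):
    hsv=cv2.cvtColor(im["color"],cv2.COLOR_BGR2HSV);m=((hsv[...,2]>185)&(hsv[...,1]>40)&(hsv[...,1]<95)).astype(np.uint8)
    k=np.zeros_like(m);k[150:260,220:330]=m[150:260,220:330]
    for q in cv2.findContours(k,0,2)[0]:
        if cv2.contourArea(q)>15: print(n,cv2.contourArea(q),cv2.minAreaRect(q))
E
```

```text
t 6.95 pos [0.5334 0.0707 0.1328] yang 106.91 z [ 0. -0. -1.] F [-0.1  1.1  0.1] open 0.0183 g 58.8
[-0.01138777  0.02013893  0.25502516]
[283.1088922  201.73397474] [282.31178137 193.02843802]
top 206.5 ((242.98275756835938, 240.7069091796875), (10.956025123596191, 30.268341064453125), 68.19859313964844)
top 37.0 ((299.0, 226.0), (6.0, 8.0), 90.0)
top 136.5 ((285.9000244140625, 223.20001220703125), (26.246904373168945, 10.435515403747559), 71.56505584716797)
top 25.0 ((296.5, 212.0), (4.0, 9.0), 90.0)
side 132.0 ((261.6029357910156, 246.33822631835938), (20.751327514648438, 9.260923385620117), 59.03623962402344)
side 421.5 ((285.413818359375, 236.5344696044922), (19.498010635375977, 27.11151885986328), 68.19859313964844)
side 66.0 ((308.0000305175781, 231.50003051757812), (13.435027122497559, 7.77817440032959), 45.0)
side 36.5 ((250.97296142578125, 215.8378448486328), (10.52153491973877, 5.260767459869385), 80.53767395019531)
side 157.0 ((278.15753173828125, 211.74659729003906), (26.100177764892578, 10.650744438171387), 20.556047439575195)
side 179.5 ((239.64356994628906, 216.94590759277344), (34.1975212097168, 11.835737228393555), 50.90614318847656)
side 116.5 ((265.9397888183594, 198.7216796875), (5.833502292633057, 30.334213256835938), 70.20112609863281)
side 60.0 ((303.7241516113281, 184.81033325195312), (6.127945899963379, 14.484235763549805), 68.19859313964844)
```

View pics/c3.png

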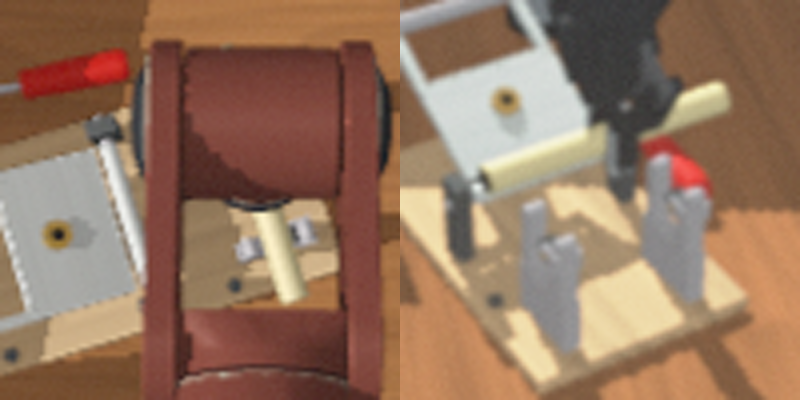

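The tube is centred over the fork line. In the side view its ends are at (252,204) and (312,184), which matches the prediction of (282,193) for its centre. I'll push it down, watching the force.

Request:
{"op": "play_rows", "data": {
  "series": [
    [0,[-0.01,0.02,0.5],[0,0,0]],
    [0,[0,0,0.5],[0,0,0]],
    [0,[0,0,0],[0,0,0]]
  ]
}}

```text
t: 7.42
tool_pos: [0.532, 0.0722, 0.0809]
tool_rot: [0.463, -3.104, -0.001]
contact_force: [-0.4, -0.3, -1.1]
opening: 0.0181
grip_force: 58.8
```

Request:
{"op": "play_rows", "data": {
  "series": [
    [0,[0,0,0.2],[0,0,0]],
    [0,[0,0,0.2],[0,0,0]],
    [0,[0,0,0],[0,0,0]]
  ]
}}

```text
t: 7.8
tool_pos: [0.5351, 0.0739, 0.0646]
tool_rot: [-0.464, 3.103, 0.003]
contact_force: [-1.8, 5.1, 5.6]
opening: 0.0181
grip_force: 59.6
```

```bash
python3 - <<'E'
from h import *
o=st();print(tool(np.array([.5337,.0718,.043])-o["tool_pos"]),R.from_rotvec(o["tool_rot"]).inv().apply(o["contact_force"]), o["wrist_torque"])
E
```

```text
t 7.8 pos [0.5351 0.0739 0.0646] yang 107.0 z [ 0.004  0.003 -1.   ] F [-1.8  5.1  5.6] open 0.0181 g 59.6
[ 0.04144526 -0.03194068  0.43172557] [ 0.18175966  5.44793308 -5.58370399] [ 0.70016857  0.29935754 -0.03519625]
```

Request:
{"op": "play_rows", "data": {
  "series": [
    [0,[0,-0.02,0.15],[0,0,0]],
    [0,[0,-0.02,0.15],[0,0,0]],
    [0,[0,0,0],[0,0,0]],
    [0,[0,0,0],[0,0,0]]
  ]
}}

```text
t: 8.3
tool_pos: [0.5343, 0.0732, 0.0479]
tool_rot: [-0.464, 3.105, 0.007]
contact_force: [-0.2, 8.9, 0.1]
opening: 0.0184
grip_force: 58.9
```

```bash
python3 - <<'E'
from h import *
o=st();print(tool(np.array([.5337,.0718,.043])-o["tool_pos"]),R.from_rotvec(o["tool_rot"]).inv().apply(o["contact_force"]), o["wrist_torque"])
E
```

```text
t 8.3 pos [0.5343 0.0732 0.0479] yang 107.01 z [ 0.001  0.005 -1.   ] F [-0.2  8.9  0.1] open 0.0184 g 58.9
[ 0.01947489 -0.02398434  0.09832176] [-2.39100384  8.56180427 -0.08423105] [1.27749994 0.01568495 0.00225467]
```

Request:
{"op": "play_rows", "data": {
  "series": [
    [0,[0,0.04,0.05],[0,0,0]],
    [0,[0,0,0.06],[0,0,0]],
    [0,[0,0,0],[0,0,0]],
    [0,[0,0,0],[0,0,0]]
  ]
}}

```text
t: 8.8
tool_pos: [0.5334, 0.0727, 0.0419]
tool_rot: [-0.465, 3.107, -0.0]
contact_force: [-0.0, 1.3, -0.7]
opening: 0.0181
grip_force: 58.9
```

```bash
python3 - <<'E'
from h import *
o=st();print(tool(np.array([.5337,.0718,.043])-o["tool_pos"]),R.from_rotvec(o["tool_rot"]).inv().apply(o["contact_force"]), o["wrist_torque"])
E
```

```text
t 8.8 pos [0.5334 0.0727 0.0419] yang 107.03 z [ 0. -0. -1.] F [-0.   1.3 -0.7] open 0.0181 g 58.9
[-0.00103226 -0.01845478 -0.02184177] [-0.35602001  1.28939214  0.69213092] [-0.0070814   0.00031288  0.02990751]
```

Request:
{"op": "play_rows", "data": {
  "series": [
    [0,[0,0,0.04],[0,0,0]],
    [0,[0,0,0],[0,0,0]],
    [0,[0,0,0],[0,0,0]]
  ]
}}

```text
t: 9.18
tool_pos: [0.5335, 0.0727, 0.0417]
tool_rot: [0.465, -3.106, 0.001]
contact_force: [-7.0, -0.1, 10.5]
opening: 0.0177
grip_force: 60.1
```

```bash
python3 - <<'E'
from h import *
o=st()
E
```

```text
t 9.18 pos [0.5335 0.0727 0.0417] yang 107.04 z [-0.001 -0.001 -1.   ] F [-7.  -0.1 10.5] open 0.0177 g 60.1
```

Request:
{"op": "play_rows", "data": {
  "series": [
    [0.6,[0,0,-0.03],[0,0,0]],
    [0.8,[0,0,0],[0,0,0]],
    [0.8,[0,0,0],[0,0,0]],
    [0.8,[0,0,0],[0,0,0]],
    [0.8,[0,0,-0.4],[0,0,0]],
    [0.8,[0,0,-0.9],[0,0,0]],
    [0.8,[0,0,-0.9],[0,0,0]],
    [0.8,[0,0,-0.8],[0,0,0]]
  ]
}}

```text
t: 10.18
tool_pos: [0.5333, 0.0729, 0.1929]
tool_rot: [-0.465, 3.106, -0.0]
contact_force: [0.8, 0.8, 0.7]
opening: 0.0684
grip_force: 0.0
```

```bash
python3 - <<'E'
from h import *
o=st()
bar=np.array([.466,.2926,.123]);print(tool(bar-o["tool_pos"]))
t=imaging.get_image("top");s=imaging.get_image("side")
a=cv2.resize(t["color"][160:260,220:320],(400,400),interpolation=2);b=cv2.resize(s["color"][160:260,230:330],(400,400),interpolation=2)
cv2.imwrite("pics/c4.png",np.hstack([a,b]))
E
```

```text
t 10.18 pos [0.5333 0.0729 0.1929] yang 107.04 z [ 0.001 -0.    -1.   ] F [0.8 0.8 0.7] open 0.0684 g 0.0
[-3.04880468e-04  4.59488671e+00  1.39794163e+00]
```

View pics/c4.png

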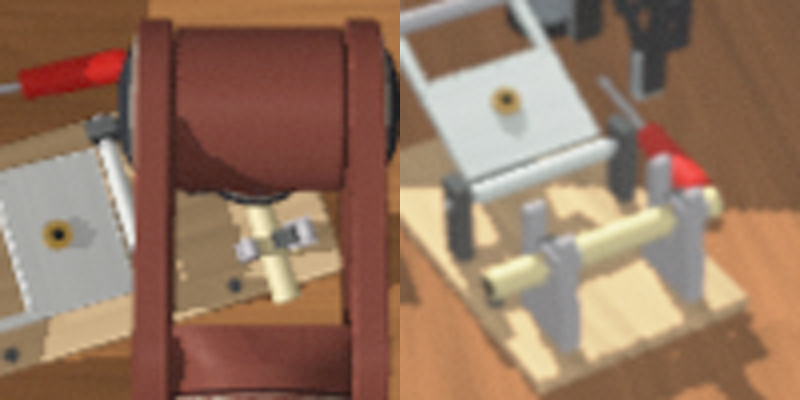

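The tube lies home in both forks. In the right panel its ends are at (490,280) and (715,200), and jaw_a is shut over it at (290,238) in the left panel. Now the bar.

Request:
{"op": "play_rows", "data": {
  "series": [
    [0.47,[0,0.93,0],[0,0,0]],
    [0.47,[0,0.93,0],[0,0,0]],
    [0.47,[0,0.93,0],[0,0,0]],
    [0.47,[0,0.93,0],[0,0,0]],
    [0.47,[0,0.9,0],[0,0,0]],
    [0.47,[0,0,0.5],[0,0,0]],
    [0.47,[0,0,0],[0,0,0]],
    [0.47,[0,0,0],[0,0,0]]
  ],
  "force": 30
}}

```text
t: 11.28
tool_pos: [0.4656, 0.2934, 0.1661]
tool_rot: [0.464, -3.106, 0.0]
contact_force: [0.6, -1.2, -0.1]
opening: 0.0397
grip_force: 0.0
```

```bash
python3 - <<'E'
from h import *
o=st()
bar=np.array([.466,.2926,.104]);print(tool(bar-o["tool_pos"]))
t=imaging.get_image("top");s=imaging.get_image("side")
a=cv2.resize(t["color"][175:275,160:260],(400,400),interpolation=2);b=cv2.resize(s["color"][110:210,200:300],(400,400),interpolation=2)
cv2.imwrite("pics/c5.png",np.hstack([a,b]));print(proj(t,o["tool_pos"]),proj(s,o["tool_pos"]),proj(s,bar+[0,0,.019]))
E
```

```text
t 11.28 pos [0.4656 0.2934 0.1661] yang 107.01 z [-0.001 -0.    -1.   ] F [ 0.6 -1.2 -0.1] open 0.0397 g 0.0
[-0.00476356 -0.01724974  1.24243044]
[200.3105117  226.54069574] [241.35806069 148.502203  ] [242.18936796 161.04406091]
```

View pics/c5.png

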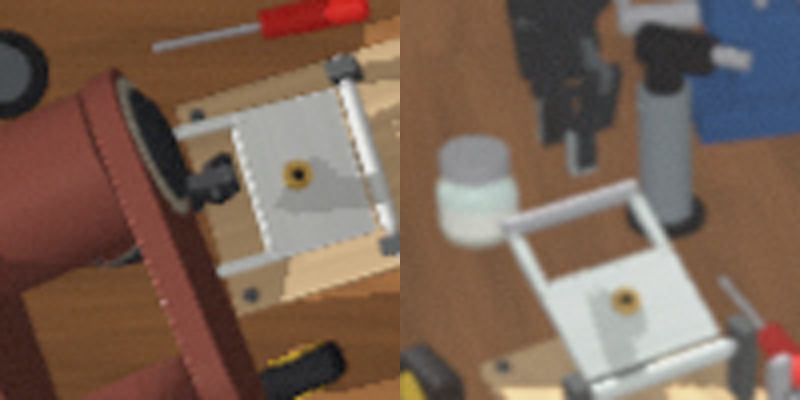

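The open fingers are over the bar, whose centre is at (573,205) in the right panel and matches the prediction. I'll descend and grip.

Request:
{"op": "play_rows", "data": {
  "series": [
    [0.47,[0,0,0.65],[0,0,0]],
    [0.47,[0,0,0.59],[0,0,0]],
    [0.47,[0,0,0],[0,0,0]],
    [0.3,[0,0,0],[0,0,0]],
    [0.15,[0,0,0],[0,0,0]],
    [0,[0,0,0],[0,0,0]],
    [0,[0,0,0],[0,0,0]],
    [0,[0,0,0],[0,0,0]]
  ]
}}

```text
t: 12.38
tool_pos: [0.4672, 0.2932, 0.1066]
tool_rot: [-0.465, 3.103, -0.002]
contact_force: [0.9, -6.2, 3.6]
opening: 0.0132
grip_force: 29.3
```

```bash
python3 - <<'E'
from h import *
o=st()
a=np.radians(17.04);p=o["tool_pos"]+[0,0,.019]
# hinge pose in tool-plane; radius check
oj=np.array([.5058,.1626]);yj=np.array([-np.sin(a),np.cos(a)]);y=(p[:2]-oj)@yj;print("bar y,z",y,p[2],np.hypot(y,p[2]-.06),np.degrees(np.arctan2(p[2]-.06,y)))
r=.150;th0=np.radians(25);N=16;th=np.radians(np.linspace(25,90,N+1))
Y=r*np.cos(th);Z=r*np.sin(th);print(np.c_[np.diff(Y)/.05,-np.diff(Z)/.05].round(3))
E
```

```text
t 12.38 pos [0.4672 0.2932 0.1066] yang 107.04 z [ 0.004 -0.001 -1.   ] F [ 0.9 -6.2  3.6] open 0.0132 g 29.3
bar y,z 0.1362066027503304 0.125565398411488 0.151165671042216 25.704640510734468
[[-0.097 -0.189]
 [-0.11  -0.182]
 [-0.122 -0.174]
 [-0.134 -0.165]
 [-0.146 -0.155]
 [-0.156 -0.144]
 [-0.166 -0.133]
 [-0.175 -0.121]
 [-0.183 -0.108]
 [-0.19  -0.095]
 [-0.197 -0.081]
 [-0.202 -0.067]
 [-0.206 -0.052]
 [-0.209 -0.038]
 [-0.211 -0.023]
 [-0.213 -0.008]]
```

Request:
{"op": "play_rows", "data": {
  "series": [
    [0,[0,-0.1,-0.19],[0,0,0]],
    [0,[0,-0.11,-0.18],[0,0,0]],
    [0,[0,-0.12,-0.17],[0,0,0]],
    [0,[0,-0.13,-0.165],[0,0,0]],
    [0,[0,-0.145,-0.155],[0,0,0]],
    [0,[0,-0.155,-0.145],[0,0,0]],
    [0,[0,0,0],[0,0,0]],
    [0,[0,0,0],[0,0,0]]
  ]
}}

```text
t: 13.38
tool_pos: [0.4775, 0.2597, 0.1567]
tool_rot: [-0.465, 3.103, 0.008]
contact_force: [0.9, 6.8, 1.2]
opening: 0.0127
grip_force: 30.0
```

```bash
cat >> h.py <<'E'
def fl():
    o=st();a=np.radians(17.04);p=o["tool_pos"]+[0,0,.019]
    oj=np.array([.5058,.1626]);yj=np.array([-np.sin(a),np.cos(a)]);y=(p[:2]-oj)@yj;print("bar y,z",y.round(4),p[2].round(4),"r",np.hypot(y,p[2]-.06).round(4),np.degrees(np.arctan2(p[2]-.06,y)).round(2))
    print("Ftool",R.from_rotvec(o["tool_rot"]).inv().apply(o["contact_force"]).round(1), o["wrist_torque"].round(2));return o
E
python3 -c "from h import *;fl()"
```

```text
t 13.38 pos [0.4775 0.2597 0.1567] yang 107.04 z [ 0.003  0.006 -1.   ] F [0.9 6.8 1.2] open 0.0127 g 30.0
bar y,z 0.1011 0.1757 r 0.1536 48.84
Ftool [-2.9  6.2 -1.2] [ 1.3  -0.06 -0.03]
```

Request:
{"op": "play_rows", "data": {
  "series": [
    [0,[0,-0.16,-0.12],[0,0,0]],
    [0,[0,-0.17,-0.115],[0,0,0]],
    [0,[0,-0.18,-0.105],[0,0,0]],
    [0,[0,-0.19,-0.095],[0,0,0]],
    [0,[0,-0.195,-0.08],[0,0,0]],
    [0,[0,-0.2,-0.065],[0,0,0]],
    [0,[0,0,0],[0,0,0]],
    [0,[0,0,0],[0,0,0]]
  ]
}}

```text
t: 14.38
tool_pos: [0.4937, 0.2073, 0.188]
tool_rot: [-0.466, 3.102, 0.008]
contact_force: [-3.6, 4.9, 13.0]
opening: 0.0129
grip_force: 31.5
```

```bash
python3 -c "from h import *;fl()"
```

```text
t 14.38 pos [0.4937 0.2073 0.188 ] yang 107.07 z [ 0.004  0.005 -1.   ] F [-3.6  4.9 13. ] open 0.0129 g 31.5
bar y,z 0.0463 0.207 r 0.1541 72.53
Ftool [  1.9   5.7 -13. ] [1.05 0.65 0.01]
```

Request:
{"op": "play_rows", "data": {
  "series": [
    [0,[0,-0.2,-0.08],[0,0,0]],
    [0,[0,-0.2,-0.05],[0,0,0]],
    [0,[0,-0.2,-0.03],[0,0,0]],
    [0,[0,-0.15,-0.02],[0,0,0]],
    [0,[0,0,0],[0,0,0]],
    [0,[0,0,0],[0,0,0]]
  ]
}}

```text
t: 15.12
tool_pos: [0.5051, 0.1694, 0.194]
tool_rot: [-0.464, 3.103, 0.001]
contact_force: [4.9, 2.7, 5.5]
opening: 0.0128
grip_force: 31.6
```

```bash
python3 -c "from h import *;fl()"
```

```text
t 15.12 pos [0.5051 0.1694 0.194 ] yang 107.01 z [ 0.004  0.001 -1.   ] F [4.9 2.7 5.5] open 0.0128 g 31.6
bar y,z 0.0067 0.213 r 0.1532 87.48
Ftool [-5.5  1.2 -5.4] [ 0.81 -0.54  0.03]
```

Request:
{"op": "play_rows", "data": {
  "series": [
    [0,[0,-0.12,-0.01],[0,0,0]],
    [0,[0,0,0],[0,0,0]],
    [0,[0,0,0],[0,0,0]],
    [0,[0,0,0],[0,0,0]]
  ]
}}

```text
t: 15.62
tool_pos: [0.5067, 0.1639, 0.194]
tool_rot: [-0.465, 3.103, 0.002]
contact_force: [5.5, 3.3, 2.7]
opening: 0.0125
grip_force: 31.5
```

```bash
python3 - <<'E'
from h import *
fl()
s=imaging.get_image("side")
c=s["color"][130:260,215:345].copy()
cv2.imwrite("pics/c6.png",cv2.resize(c,(585,585),interpolation=2))
a=np.radians(17.04);M=np.array([[np.cos(a),-np.sin(a)],[np.sin(a),np.cos(a)]]);o=np.array([.5058,.1626])
f=lambda y,z,x: ((proj(s,np.r_[M@[x,y]+o,z])-[215,130])*4.5).round(1)
for x in(-.054,.054): print(x,[f(y,.21,x) for y in(-.013,0,.013)],f(0,.06,x))
E
```

```text
t 15.62 pos [0.5067 0.1639 0.194 ] yang 107.04 z [ 0.004  0.002 -1.   ] F [5.5 3.3 2.7] open 0.0125 g 31.5
bar y,z 0.001 0.213 r 0.1531 89.62
Ftool [-6.2  1.5 -2.6] [ 0.89 -0.71  0.04]
-0.054 [array([151.3, 157.8]), array([140.9, 147.4]), array([130.6, 137.1])] [149.9 348.4]
0.054 [array([309.7, 108. ]), array([298.5,  98.2]), array([287.5,  88.6])] [296.5 296.2]
```

View pics/c6.png

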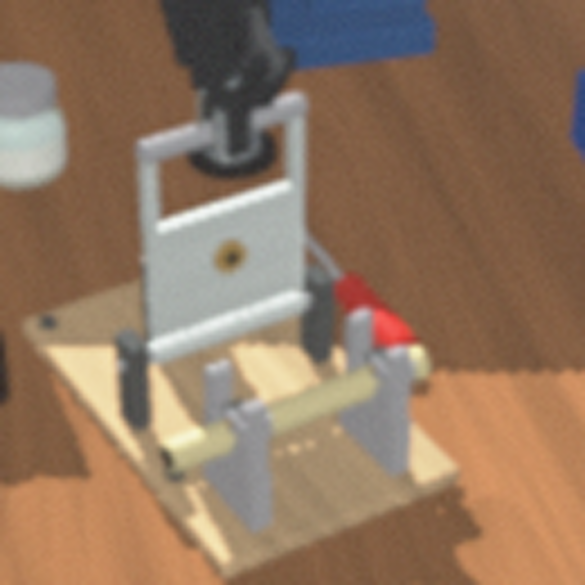

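The side view shows the flap standing upright. The bar ends are at (148,150) and (300,103), within about 2–4 mm of the plumb prediction. The tube is still seated and the fingers are holding the bar.

```bash
python3 -c "
from h import *
fl();print(np.abs(ctrl.get_obs()['dq']).max());print(ctrl.finish_job())"
```

```text
t 15.68 pos [0.5067 0.1639 0.194 ] yang 107.03 z [ 0.004  0.002 -1.   ] F [4.9 3.5 3.8] open 0.013 g 31.5
bar y,z 0.001 0.213 r 0.153 89.62
Ftool [-5.8  1.9 -3.8] [ 0.96 -0.77  0.06]
0.0008180015590462953
the job is handed in; nothing more can be done
None
```

I handed the job in at 15.7 s: the tube looks fully home under the jaws and is released, and the flap is held by its bar at about 89.6°, within about 0.03 rad of plumb by the last picture; no verdict was returned.

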